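Clamp the crayon in the sharpening jig until the knob clicks

TASK

Lay the thick crayon gently in the sharpening jig, flat on the bed between the round cam and the fence, blunt end towards the end stop and point sticking out of the open end. Then turn the jig's knob clockwise (seen from above) until the cam holds the crayon tight and the knob slips and clicks; stop after one or two clicks, let go, and leave the crayon clamped. Wax breaks easily, so never squeeze it hard (over about 12 N of grip), and leave the other things on the table where they are.

Things in the scene. Friction and masses are not known exactly. Their poses are not given: they have to be found in the camera images.
- crayon_mid (a point): Thick wax crayon, eight-sided, 16 mm across flats, 25 g: straight part 104 mm long plus a 16 mm cone-shaped point. This is the middle of the straight part, half-way up; its y axis runs along the crayon towards the point. Lies flat on the table. (The second crayon, 10 mm thick and 80 mm long, is not to be used.)
- crayon_tip (a point): End of the thick crayon's point, on its long axis, 68 mm from crayon_mid.
- jig: Sharpening jig, fixed to the table: bed 20 mm high, x -42 to +78, y -50 to +28 mm. Origin on the table under the vertical axis of cam and knob. The crayon belongs on the bed on the cam's +x side, along the jig's y axis, point to +y, its axis 28 mm above the table. Past y +28 it juts out in the air, where fingers can hold it from above.
- stop_face (a point): Middle of the inner face of the end stop, a bar 12 mm high on the bed, 42 mm to -y of the jig's origin, for the crayon's blunt end (touching or up to 12 mm away is good). The cam drags the crayon a little towards it when tightening.
- fence_face (a point): Middle of the crayon side of the fence on the bed: 60 mm long (jig y -38 to +22 mm), 15 mm high, 14 mm thick. It stands 41.5 to 48.5 mm to +x of the jig's origin, set differently each time, firmly fixed. Axes as the jig's: the crayon lies on its -x side.
- cam: Disc 60 mm across, 14 mm thick, on the bed, turning off-centre on a vertical axis through the jig's origin; origin on that axis at the bed, x axis turns with it. At the start open: its edge is 20 to 20.5 mm to +x of the axis, so the slot up to the fence is 21 to 28 mm wide. Clockwise from above, some 1 to 2 rad, it presses the crayon to the fence, and stays where left.
- knob_grip (a point): Grip on the knob's axis, 62 mm above the table: upright bar 32 mm long (x axis), 14 wide, from its flange (32 across) at 44 mm up to 74 mm. Turns the cam against some 0.15 N m until tight, then slips on it: felt at rest, the resisting torque climbs 0.2 to 0.35 N m, then at 0.15 rad of slip falls below where it was: the click. Next ones every 0.39 rad. Until it slips, x is parallel to the cam's.
There are look-alikes about, which are no part of the job. What is shaped like the part that bears crayon_mid but pink is not meant.

How it is judged:
On the way, in this order (a step that is already met when the one before it is completed fails the run):
1. the crayon lies on the bed in the slot, point outwards, let go, the knob not yet clicked (z of crayon_mid in the frame of jig between 0.025 and 0.031 m and x of crayon_mid in the frame of jig between 0.024 and 0.044 m and y of crayon_mid in the frame of jig between 0.006 and 0.03 m and y of crayon_tip in the frame of jig above 0.07 m and contact force between the fingers and crayon below 0.05 N and angle between the x axis of knob_grip and the x axis of cam, either way round below 0.06 rad), for 0.2 s.
2. the knob has clicked while the cam presses the crayon (angle between the x axis of knob_grip and the x axis of cam, either way round above 0.11 rad and contact force between cam and crayon above 1.5 N), for 0.1 s.
At the end, for the whole second after the job is handed in: Thick crayon flat on the bed (3 mm), along the jig (0.08 rad), point outwards, middle 6 to 30 mm to the open side of the cam axis; cam presses it to the fence with over 1.5 N; knob has slipped one or two clicks (0.11 to 1.0 rad against the cam); all at rest (all of step 2 and angle between the x axis of knob_grip and the x axis of cam, either way round below 1 rad and contact force between fence and crayon above 1 N and z of crayon_mid in the frame of jig between 0.025 and 0.031 m and y of crayon_mid in the frame of jig between 0.006 and 0.03 m and y of crayon_tip in the frame of jig above 0.07 m and angle between the y axis of crayon_mid and the y axis of jig, either way round below 0.08 rad and linear speed of crayon below 0.01 m/s); the robot touches nothing.
It fails at once if the knob is turned on past two clicks (slips over 1.05 rad) (angle between the x axis of knob_grip and the x axis of cam, either way round above 1.05 rad).
It fails at once if the fingers press the wax crayon with more than 30 N in all (contact force between the fingers and crayon above 30 N).
It fails at once if the cup, the clip or the thin crayon is moved (distance of any of cup, clip, thin_crayon from where it was at the start of the episode above 0.015 m).
It also fails if it takes over 72 s, if anything falls off the work surface, if the arm or the gripper's body presses on something with over 40 N, if the wrist force passes 120 N, or if a joint passes its speed limit or range.

ROBOT

A 6-joint arm with a two-finger parallel gripper is mounted at the origin on the work surface. World frame = base frame: x ahead of the robot, y to its left, z up, the work surface at z = 0. Lengths are in m, angles in rad, forces in N, time in s.
With the tool pointing down it reaches from about 0.3 to 0.775 m from the base axis. Payload 14.6 kg.
Tool frame: the origin (TCP) lies on the front face of the gripper's body, between the roots of the fingers; the fingertips stand 97 mm ahead of it and the grasp point (between the pads) lies 78 mm ahead of it; z points along the fingers, x is the direction in which the jaws open and shut, and the axes are right-handed (so a half turn about z gives the same grasp; the last joint's range is limited). The gripper opens to 94 mm and grips with 3 to 60 N. Pads are 16 mm wide; open, the fingers measure 119 mm over their backs; the gripper's body (75 mm by 177 mm) begins 78 mm behind the grasp point.
Start: joints at [-0.067, 0.3, 1.521, -0, 1.321, -0.067], TCP at [0.55, -0, 0.303] pointing down, gripper open.
Joint ranges: [-3.03, 3.03], [-0.79, 2.21], [0.23, 2.52], [-1.04, 4.18], [0, 3.07], [-2.55, 2.55]. Speed limits (rad/s): [2.22, 2.22, 2.57, 3.14, 3.14, 3.14].

INTERFACE

Orientations are given as a rotation vector (axis times angle).
In Python, from workcell import read_state, get_image, camera_info, sign_off gives the robot as it stands.
- The arm moves only by the shell command python3 -m creep 'ROWS' [OPENING] [FORCE]. ROWS is JSON, a list of rows, each a list of 4 numbers: the shift along the tool's x, y, z each as a share of 500 mm, from -1 to 1, then the turn about the tool's z as a share of pi/2 rad, from -1 to 1. A call has 1 to 8 rows; each row shifts and turns the commanded pose from where the row before left it, along the tool's axes as they then stand; what a row does not reach is not made up. A row lasts 1/8 s, in which the tool goes at most 62.5 mm and 10.7 degrees, less where a joint would pass 70% of its speed; a pose out of reach is approached as far as the arm can. A call with a number of a shift or a turn outside -1 to 1 is refused whole. A call with a gripper value outside its range is refused whole. OPENING is the opening, from -1 (shut) to 1 (fully open), set as the call begins (- or left out, the last holds). The fingers move at their own pace and stop on an object; FORCE is the grip in N (left out, the last holds). Time passes only in rows, so rows that do not move let the fingers close. It gives the time, the measured TCP pose, the force and the opening at its end, in the units of the state.
- read_state(): the state, without advancing time (a new reading comes with each control period).
- get_image(name): name is "scene" or "side" or "wrist"; returns the picture (420x560x3 uint8, red, green, blue); there is no depth.
- camera_info(name): a dict with "intrinsics" (3x3 intrinsics, pixels), "eye" and "rotation" of the camera in the world; the wrist camera has in their place "tool_from_camera" (4x4, takes a point from camera to tool coordinates, whose origin is the TCP and whose axes are the tool frame's). Camera axes: x right, y down, z forward; pixel columns grow to the right and rows downward; lengths in m; the calibration is good to about 2 mm. A picture is of the moment at which its call begins: read the wrist's pose just before it. camera_info takes no time and is no camera call.
- sign_off(): hands the job in, once; it reports no verdict.
The state is a dict: "time": time; "joint_positions": joint angles; "dq": joint speeds; "joint_torque": joint torques, N m; "position": TCP position; "orientation": TCP orientation; "ft_force": force on the tool from outside, world axes, zero at the start; "moment": the same for the moment, N m; "gripper_width": finger opening in m.
Only numpy, scipy, OpenCV 4.12 (cv2) and the standard library are available. Lean on these libraries where they do the work, as an engineer would, in place of code of your own. Each camera call takes 0.05 s, during which the arm holds its last target. There are 200 camera calls.

## Working session

There is one attempt and no reset: what is moved stays moved. The work goes in short steps, Python scripts to look and compute and a shell command to move; the robot and the scene stay as the last step left them, time stands still between calls to the robot, and variables do not carry over. Pictures are saved under pics/ and viewed, about 8 in all and at most 12, crops included, and the job is handed in when it is done.

```bash
mkdir -p pics; cat > h.py <<'E'
import numpy as np, cv2
from workcell import read_state,get_image,camera_info,sign_off
from scipy.spatial.transform import Rotation as R
def cam(n):
    c=camera_info(n);K=np.array(c["intrinsics"])
    if n=="wrist":
        s=read_state();T=np.eye(4);T[:3,:3]=R.from_rotvec(s["orientation"]).as_matrix();T[:3,3]=s["position"]
        T=T@np.array(c["tool_from_camera"]);return K,T[:3,3],T[:3,:3]
    return K,np.array(c["eye"]),np.array(c["rotation"])
def ray(C,p,z):
    K,e,r=C;d=r@np.linalg.solve(K,[p[0],p[1],1.]);return e+d*(z-e[2])/d[2]
def proj(C,X):
    K,e,r=C;q=K@(r.T@(np.array(X)-e));return q[:2]/q[2]
def shot(n,name):
    C=cam(n);im=np.array(get_image(n));cv2.imwrite("pics/"+name+".png",im[:,:,::-1]);return C,im
E
python3 - <<'E'
from h import *
for n in ["scene","side","wrist"]:
    C,im=shot(n,n+"0");print(n,C[1].round(3),C[2].round(2).tolist(),C[0].round(0).tolist())
s=read_state();print(s)
a=[cv2.imread(f"pics/{n}0.png") for n in ["scene","side"]]
E
```

```text
scene [0.975 0.563 0.891] [-0.9, -2.54, 1.09] [[532.0, 0.0, 278.0], [0.0, 532.0, 212.0], [0.0, 0.0, 1.0]]
side [ 0.073 -0.594  0.622] [-2.2, 0.72, -0.34] [[461.0, 0.0, 284.0], [0.0, 461.0, 200.0], [0.0, 0.0, 1.0]]
wrist [0.55  0.082 0.385] [[1.0, 0.0, -0.0], [0.0, -0.96, -0.28], [-0.0, 0.28, -0.96]] [[313.0, 0.0, 283.0], [0.0, 313.0, 212.0], [0.0, 0.0, 1.0]]
{'time': 0.15, 'joint_positions': array([-6.66285602e-02,  3.00341238e-01,  1.52142241e+00,  2.49341247e-06,
        1.32071747e+00, -6.66312640e-02]), 'dq': array([ 0.0013983 , -0.00084777, -0.00322788, -0.00105577, -0.00222133,
        0.0005472 ]), 'joint_torque': array([-2.50185103e-04, -5.31960297e+01, -3.52822959e+01,  7.07691838e-02,
        2.35654798e-02, -3.66386917e-05]), 'position': array([ 5.49887134e-01, -1.06903715e-05,  3.02224656e-01]), 'orientation': array([-3.14153078e+00, -3.27597770e-06,  1.39221451e-03]), 'ft_force': array([-0.52778636,  0.19566131, -0.55216664]), 'moment': array([0.03074094, 0.03702643, 0.01611933]), 'gripper_width': 0.093624179652729}
```

View pics/scene0.png

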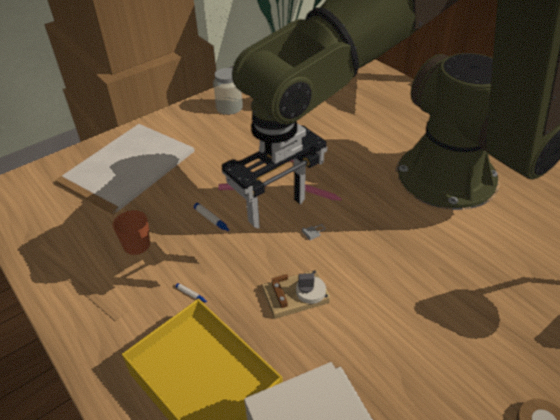

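View pics/wrist0.png

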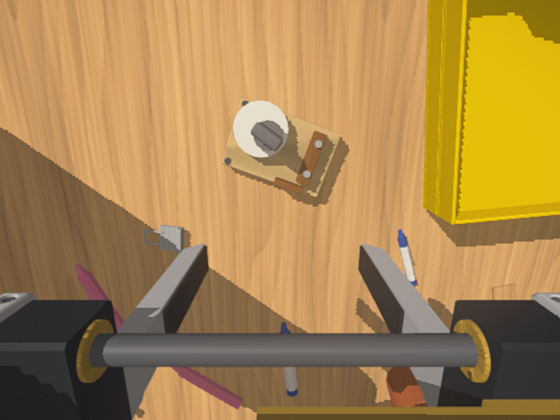

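```bash
sed -i 's/np.array(c\["rotation"\])$/R.from_rotvec(c["rotation"]).as_matrix()/' h.py
python3 - <<'E'
from h import *
S=cam("scene");W=cam("wrist")
for p in [(196,206),(228,230),(176,286),(205,300)]: print("scene",p,ray(S,p,.008).round(3))
for p in [(284,324),(292,394),(401,231),(412,284)]: print("wrist",p,ray(W,p,.008).round(3))
print("knob",ray(W,(267,136),.074), ray(S,(306,276),.074))
a=cv2.imread("pics/scene0.png")[165:315,165:355];b=cv2.imread("pics/side0.png")
cv2.imwrite("pics/c1.png",cv2.resize(a,None,fx=4,fy=4,interpolation=cv2.INTER_CUBIC))
E
```

```text
scene (196, 206) [ 0.563 -0.305  0.008]
scene (228, 230) [ 0.549 -0.188  0.008]
scene (176, 286) [ 0.726 -0.123  0.008]
scene (205, 300) [ 0.699 -0.054  0.008]
wrist (284, 324) [ 0.551 -0.189  0.008]
wrist (292, 394) [ 0.563 -0.311  0.008]
wrist (401, 231) [ 0.7   -0.051  0.008]
wrist (412, 284) [ 0.722 -0.127  0.008]
knob [0.53401332 0.0688986  0.074     ] [0.53411674 0.06896909 0.074     ]
```

View pics/c1.png

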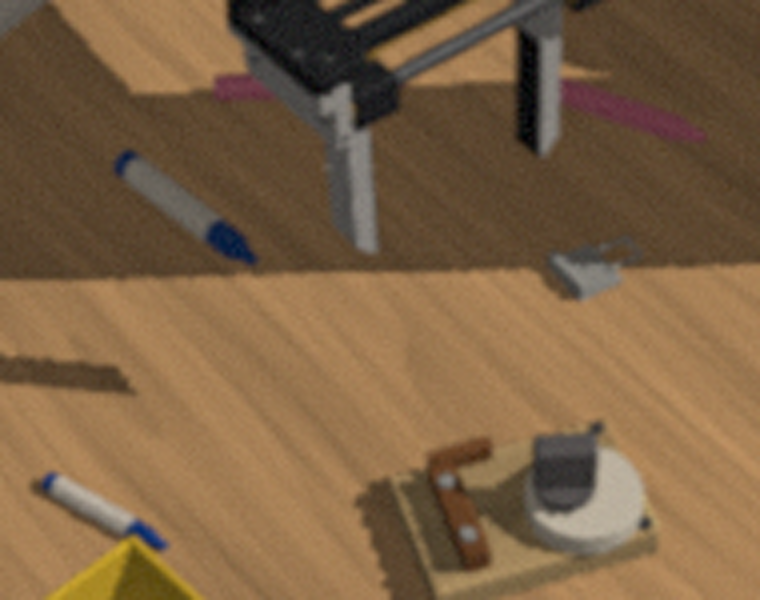

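View pics/side0.png

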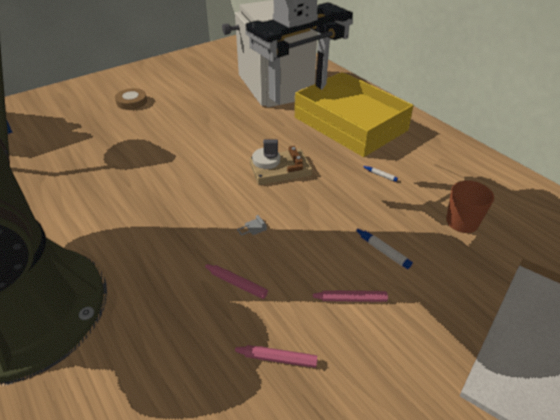

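Candidates: the thick blue and white crayon (scene 210,217; side 385,248; about 120 mm long), the thin blue and white crayon (scene 190,292; about 80 mm), and three pink decoys (side 237,280 / 352,297 / 280,356). I choose the thick blue and white one: the tapered end at (0.550,-0.188) is its point. The crop shows the jig knob at (565,470) and the fence at (465,530). Next I take a close look from the wrist camera.

```bash
python3 -m creep '[[0,0.115,0,-0.033],[0,0.115,0,-0.032],[0,0.11,0,0],[0,0,0,0]]'
cat > cray.py <<'E'
from h import *
import sys
def cray(im,C,z,box=None):
    hsv=cv2.cvtColor(im,cv2.COLOR_RGB2HSV)
    blue=cv2.inRange(hsv,(105,110,30),(130,255,255))
    n,l,st,ce=cv2.connectedComponentsWithStats(blue)
    return [(st[i][4],ce[i].round(1).tolist(),ray(C,ce[i],z).round(4).tolist()) for i in range(1,n) if st[i][4]>15],blue
if __name__=="__main__":
    C,im=shot("wrist",sys.argv[1]);r,_=cray(im,C,.008)
    print(*r,sep="\n")
E
python3 cray.py w1
```

```text
time: 0.65
position: [0.5583, -0.1727, 0.3019]
orientation: [-3.138, -0.154, 0.002]
ft_force: [-0.0, 0.2, -0.9]
gripper_width: 0.0939
(np.int32(109), [417.5, 109.5], [0.7015, -0.0623, 0.008])
(np.int32(25), [423.1, 164.6], [0.7218, -0.1234, 0.008])
(np.int32(46), [276.7, 287.7], [0.5625, -0.3053, 0.008])
```

View pics/w1.png

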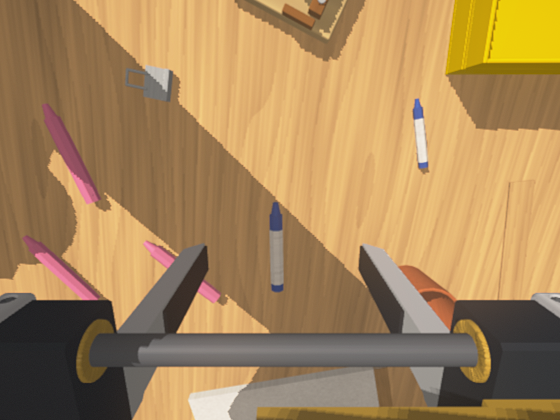

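The thick crayon is between the fingers, upright in the image: point at (276,203), blunt end at (277,291). The cup is at (425,285), clear of the right finger.

```bash
python3 - <<'E'
from h import *
C=cam("wrist");s=read_state()
t=ray(C,(276,204),.008);b=ray(C,(277.2,290.5),.010);d=(t-b)[:2];L=np.linalg.norm(d);d/=L
m=t[:2]-.068*d;print(t,b,L,m,np.degrees(np.arctan2(-d[0],d[1])))
M=R.from_rotvec(s["orientation"]).as_matrix()
for k in(.030,):
    g=m+k*d;print("g",g,"tool shift share",M.T@(np.r_[g,.0985]-s["position"])/.5)
print("cup", [ray(C,p,.0).round(3) for p in [(402,268),(452,300)]])
# jig from scene + early wrist: fence bolts etc
E
```

```text
[ 0.55091586 -0.18757784  0.008     ] [ 0.56377797 -0.30632904  0.01      ] 0.11944573098947499 [ 0.55823821 -0.25518245] 6.181687885611063
g [ 0.55500777 -0.22535688] tool shift share [-0.01716006  0.10798428  0.40708031]
cup [array([ 0.728, -0.261,  0.   ]), array([ 0.807, -0.302,  0.   ])]
```

```bash
python3 -m creep '[[-0.017,0.108,0,-0.006],[0,0,0.12,0],[0,0,0.12,0],[0,0,0.1,0],[0,0,0.04,0],[0,0,0.027,0],[0,0,0,0]]'
python3 -c "
from h import *;s=read_state();print(s['position'],s['ft_force'])"
```

```text
time: 1.58
position: [0.556, -0.2241, 0.0998]
orientation: [3.136, 0.176, 0.001]
ft_force: [-0.4, 0.4, 0.4]
gripper_width: 0.0941
[ 0.55601387 -0.22406792  0.0997744 ] [-0.37902422  0.35940556  0.4286295 ]
```

```bash
python3 -m creep '[[0,0,0,0],[0,0,0,0],[0,0,0,0],[0,0,0,0],[0,0,0,0],[0,0,0,0],[0,0,0,0],[0,0,0,0]]' -1 9; python3 -m creep '[[0,0,-0.04,0],[0,0,-0.08,0],[0,0,-0.1,0],[0,0,-0.1,0],[0,0,-0.08,0],[0,0,0,0]]'
```

```text
time: 2.58
position: [0.5556, -0.2242, 0.0991]
orientation: [-3.137, -0.175, 0.0]
ft_force: [0.0, -0.9, 0.1]
gripper_width: 0.0176
time: 3.32
position: [0.556, -0.2243, 0.3039]
orientation: [3.133, 0.175, 0.01]
ft_force: [0.6, -0.2, -0.7]
gripper_width: 0.0154
```

```bash
python3 -m creep '[[0,-0.1,0,0],[0,-0.11,0,0],[0,-0.11,0,0],[0,-0.11,0,0],[0,-0.1,0,0],[0,0,0,0],[0,0,0,0]]'
python3 - <<'E'
from h import *
C,im=shot("wrist","w2");s=read_state();print(s["position"])
p=proj(C,[.534,.069,.04]);print(p)
cv2.imwrite("pics/w2c.png",cv2.resize(im[60:330,160:420,::-1],None,fx=2.2,fy=2.2,interpolation=cv2.INTER_CUBIC))
E
```

```text
time: 4.2
position: [0.526, 0.0388, 0.299]
orientation: [3.137, 0.176, -0.001]
ft_force: [0.2, -0.2, -0.2]
gripper_width: 0.0163
[0.52611779 0.03832446 0.29897318]
[293.51214067 172.0986029 ]
```

View pics/w2c.png

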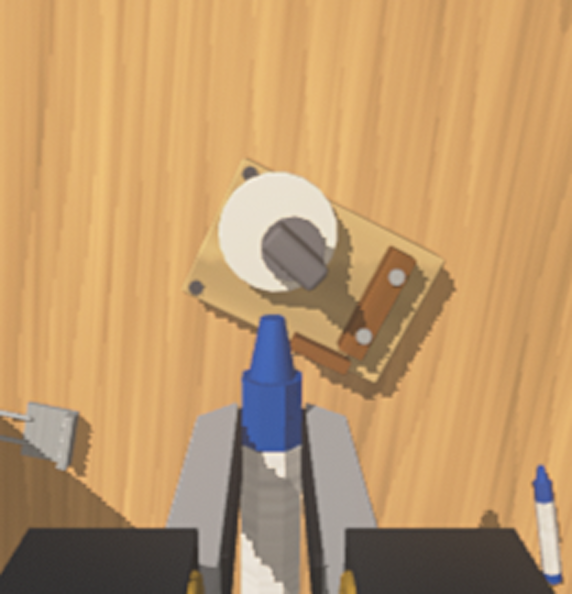

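```bash
cat > jig.py <<'E'
from h import *
import sys
C=cam("wrist");u=lambda p:(p[0]/2.2+160,p[1]/2.2+60)
pts=[(245,158),(441,262),(377,384),(186,288)]
J=np.array([[-42,28],[78,28],[78,-50],[-42,-50]])/1000
W=np.array([ray(C,u(p),.02)[:2] for p in pts])
Jc=J-J.mean(0);Wc=W-W.mean(0);th=np.arctan2((Jc[:,0]*Wc[:,1]-Jc[:,1]*Wc[:,0]).sum(),(Jc*Wc).sum())
Rm=np.array([[np.cos(th),-np.sin(th)],[np.sin(th),np.cos(th)]]);o=W.mean(0)-Rm@J.mean(0)
print("jig",o,np.degrees(th),"resid mm",((W-(J@Rm.T+o))*1e3).round(1).tolist())
f=lambda p,z:((Rm.T@(ray(C,u(p),z)[:2]-o))*1e3).round(1)
for n,p,z in [("bolt",(397,277),.037),("bolt",(364,336),.037),("fence TL",(392,248),.035),("fence TR",(415,259),.035),("f BL",(340,341),.035),("f BR",(360,358),.035),("stop",(294,337),.032),("stop",(349,364),.032),("stopfar",(350,371),.032),("knobtop a",(283,224),.074),("knobtop b",(264,246),.074),("knobtop c",(327,265),.074),("knobtop d",(310,288),.074),("cam top",(278,172),.034),("cam L",(219,231),.034),("cam bot",(275,291),.034),("camR",(337,231),.034)]: print(n,f(p,z))
E
python3 jig.py
```

```text
jig [0.53437859 0.06787732] -20.318809790706528 resid mm [[0.3, -1.0], [-3.5, -0.9], [0.4, 0.4], [2.8, 1.4]]
bolt [53.9 10. ]
bolt [ 54.  -24.9]
fence TL [44.7 21.6]
fence TR [57.9 22. ]
f BL [ 44.5 -33.4]
f BR [ 58.4 -36.9]
stop [ 22.4 -43. ]
stop [ 55.6 -43.2]
stopfar [ 58.  -46.4]
knobtop a [-12.7  11.6]
knobtop b [-15.8  -1. ]
knobtop c [13.5  4.1]
knobtop d [11.5 -8.8]
cam top [-23.6  29.1]
cam L [-37.1 -10.1]
cam bot [  2. -25.]
camR [16.  16.6]
```

```bash
python3 -m creep '[[0,0,0,0.099],[0,0,0,0.099],[0,0,0,0.099],[0.06,0,0,0],[0,-0.08,0,0],[0,-0.074,0.04,0],[0,0,0.06,0],[0,0,0,0]]'
python3 - <<'E'
from h import *
from cray import cray
s=read_state();M=R.from_rotvec(s["orientation"]).as_matrix()
print(s["position"],"yaw",np.degrees(np.arctan2(M[1,0],M[0,0])),s["gripper_width"])
z=s["position"][2]-.0915
for n in("wrist","scene","side"):
    C,im=shot(n,n+"3");r,_=cray(im,C,z);
    for q in r:print(n,q)
    for y in (-.0367,.083): print("  expect",proj(C,s["position"]+M@[0,y,.0915]).round(1))
E
```

```text
time: 5.25
position: [0.5806, 0.0998, 0.247]
orientation: [3.091, -0.556, -0.007]
ft_force: [-0.1, 0.4, -0.1]
gripper_width: 0.016
[0.58063154 0.09983462 0.24704516] yaw -20.406748706688692 0.01597086905983978
wrist (np.int32(872), [280.7, 235.8], [0.5845, 0.1163, 0.1555])
wrist (np.int32(19), [436.2, 297.5], [0.6616, 0.0439, 0.1555])
wrist (np.int32(247), [281.5, 376.9], [0.549, 0.0199, 0.1555])
  expect [283.7 203.5]
  expect [283.5 373.8]
scene (np.int32(126), [301.6, 276.0], [0.5841, 0.1133, 0.1555])
scene (np.int32(20), [201.2, 298.3], [0.748, 0.0418, 0.1555])
  expect [305.4 285.8]
  expect [283.6 238.1]
side (np.int32(47), [290.4, 109.7], [0.5583, 0.0318, 0.1555])
side (np.int32(165), [3.4, 124.4], [0.0946, 0.3016, 0.1555])
side (np.int32(19), [368.4, 168.2], [0.5499, -0.1934, 0.1555])
  expect [274.3  84.6]
  expect [290.5 112.8]
```

```bash
python3 - <<'E'
from h import *
from cray import cray
s=read_state();M=R.from_rotvec(s["orientation"]).as_matrix()
W,S,D=cam("wrist"),cam("scene"),cam("side")
def tri(A,a,B,b):
    P=[C[0]@np.c_[C[2].T,-C[2].T@C[1]] for C in(A,B)]
    X=cv2.triangulatePoints(P[0],P[1],np.array(a,float),np.array(b,float))[:,0];X=X[:3]/X[3]
    return (M.T@(X-s["position"])*1e3).round(1)
print("blunt",tri(W,(281.5,376.9),D,(290.4,109.7)),"tipband",tri(W,(280.7,235.8),S,(301.6,276.)))
_,b=cray(cv2.imread("pics/wrist3.png")[:,:,::-1].copy(),W,.15);ys,xs=np.nonzero(b[150:260,250:310]);print("tip row",ys.min()+150,xs[ys==ys.min()].mean()+250)
E
```

```text
blunt [-1.3 82.7 88.4] tipband [ -1.2 -16.8  90.7]
tip row 204 280.0
```

```bash
python3 -m creep '[[0,0,0.08,0],[0,0,0.08,0],[0,0,0.06,0],[0,0,0.027,0],[0,0,0,0],[0,0,0,0]]'
python3 -c "
from h import *
s=read_state();print(s['position'],s['ft_force'],s['moment'])
for n in('scene','wrist'):
  C,im=shot(n,n+'4');p=proj(C,[.56,.07,.03]).astype(int);c=im[max(p[1]-65,0):p[1]+65,p[0]-80:p[0]+80] if n=='scene' else im[60:420,140:420];cv2.imwrite('pics/c4%s.png'%n,cv2.resize(c[:,:,::-1],(640,520) if n=='scene' else (467,600)))
a,b=cv2.imread('pics/c4scene.png'),cv2.imread('pics/c4wrist.png');cv2.imwrite('pics/c4.png',np.hstack([cv2.resize(a,(440,358)),cv2.resize(b,(279,358))]))
"
```

```text
time: 6.15
position: [0.5817, 0.1009, 0.1273]
orientation: [-3.092, 0.555, -0.004]
ft_force: [-0.6, -0.0, -0.2]
gripper_width: 0.0157
[0.58169592 0.1008616  0.12729139] [-0.6096376  -0.01482195 -0.17983652] [-0.01182225 -0.02631226 -0.00722039]
```

View pics/c4.png

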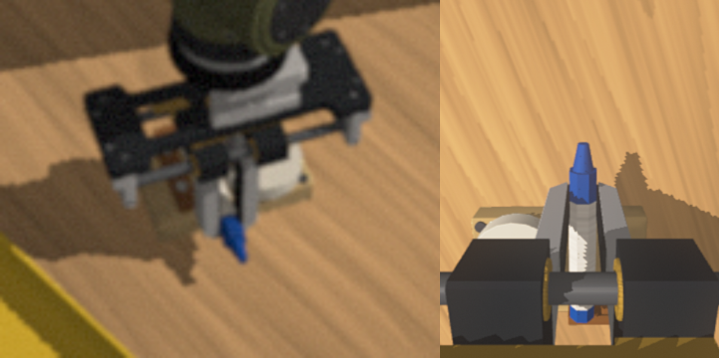

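The left half shows the crayon point past the open end of the bed. In the right half the blue blunt end (580,315) lies just short of the brown end stop, with the cam to the left of the crayon. Lowering it gently.

```bash
python3 -m creep '[[0,0,0.008,0],[0,0,0.004,0],[0,0,0,0],[0,0,0,0]]'; python3 -m creep '[[0,0,0.002,0],[0,0,0,0],[0,0,0,0]]';python3 -m creep '[[0,0,0.002,0],[0,0,0,0],[0,0,0,0]]'; python3 -c "
from h import *
s=read_state();print(s['position'],s['ft_force'],s['moment'])"
```

```text
time: 6.75
position: [0.581, 0.1009, 0.1196]
orientation: [3.092, -0.555, -0.0]
ft_force: [0.4, -0.7, -0.6]
gripper_width: 0.016
time: 7.12
position: [0.5811, 0.101, 0.1188]
orientation: [-3.092, 0.555, -0.0]
ft_force: [-0.7, 1.8, 2.4]
gripper_width: 0.0157
time: 7.5
position: [0.5811, 0.1009, 0.1177]
orientation: [-3.092, 0.555, -0.0]
ft_force: [-0.0, 2.8, 4.1]
gripper_width: 0.0157
[0.58110253 0.10094647 0.11771228] [-0.02929192  2.83664837  4.07615175] [0.40551979 0.06059052 0.01764168]
```

```bash
python3 -m creep '[[0,0,-0.003,0],[0,0,0,0]]'; python3 -m creep '[[0,0,0,0],[0,0,0,0],[0,0,0,0],[0,0,0,0],[0,0,0,0],[0,0,0,0]]' -0.2; python3 -m creep '[[0,0,-0.05,0],[0,0,-0.1,0],[0,0,-0.1,0],[0,0.04,-0.1,0],[0,0.04,0,0],[0,0,0,0],[0,0,0,0]]'
python3 - <<'E'
from h import *
C,im=shot("wrist","w5");o=np.array([.534,.0682]);th=np.radians(-20.3)
p=proj(C,[.56,.08,.03]).astype(int);print(p)
x0,y0=max(p[0]-110,0),max(p[1]-100,0);print(x0,y0)
cv2.imwrite("pics/w5c.png",cv2.resize(im[y0:y0+200,x0:x0+220,::-1],None,fx=3,fy=3,interpolation=cv2.INTER_CUBIC))
E
```

```text
time: 7.75
position: [0.5809, 0.1007, 0.119]
orientation: [3.092, -0.555, -0.0]
ft_force: [-0.5, 0.2, -0.1]
gripper_width: 0.016
time: 8.5
position: [0.581, 0.1009, 0.1192]
orientation: [3.092, -0.555, 0.0]
ft_force: [-0.1, 0.1, 0.4]
gripper_width: 0.0371
time: 9.38
position: [0.567, 0.0637, 0.2928]
orientation: [3.092, -0.555, -0.003]
ft_force: [-0.9, 0.3, 0.3]
gripper_width: 0.0378
[273 185]
163 85
```

View pics/w5c.png

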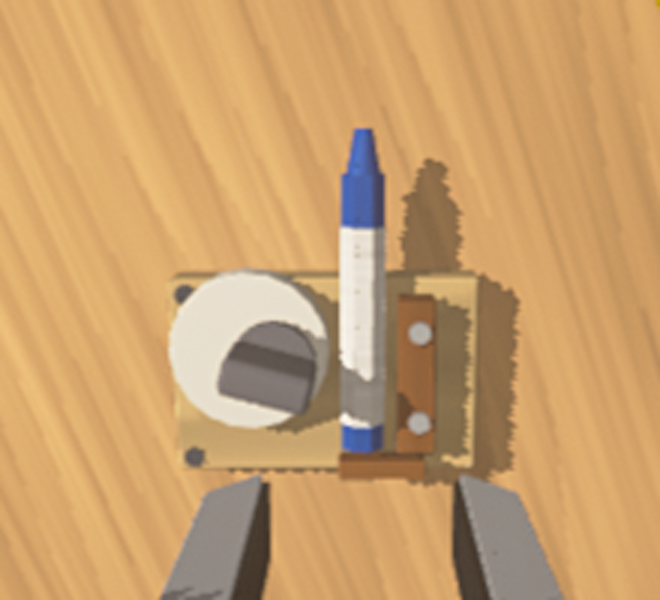

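The crayon lies flat and straight in the slot: point up at (363,130), blunt end (362,450) a few mm short of the stop (380,467), gaps to cam and fence on both sides. The top face of the knob bar is centred near crop (266,385), tilted down to the right.

```bash
python3 - <<'E'
from h import *
C=cam("wrist");s=read_state();M=R.from_rotvec(s["orientation"]).as_matrix()
u=lambda p:(p[0]/3+163,p[1]/3+85)
P=np.array([ray(C,u(p),.074)[:2] for p in[(230,358),(315,378),(302,414),(219,392)]])
c=P.mean(0);d=(P[1]+P[2]-P[0]-P[3])/2;w=(P[2]+P[3]-P[0]-P[1])/2
print("knob",c,"len",np.linalg.norm(d),np.linalg.norm(w),"ang",np.degrees(np.arctan2(d[1],d[0])))
print("yaw",np.degrees(np.arctan2(M[1,0],M[0,0])),s["joint_positions"].round(3))
print("shift shares",M.T@(np.r_[c,.146]-s["position"])/.5)
t,b=ray(C,u((363,129)),.028),ray(C,u((362,452)),.030)
q=lambda p:(np.array([[.938,-.347],[.347,.938]])@(p[:2]-[.534,.0682])*1e3).round(1)
print("tip",q(t),"blunt",q(b),"fence",[q(ray(C,u(p),.035)) for p in[(398,296),(398,452)]])
E
```

```text
knob [0.53451544 0.06864302] len 0.028882489455086636 0.012976838195634118 ang -34.960947437870225
yaw -20.327186755585444 [0.048 0.354 1.472 0.    1.317 0.403]
shift shares [-0.06386807  0.01339231  0.29396072]
tip [32.6 82.8] blunt [ 32.3 -39.4] fence [array([45.5, 23.6]), array([ 46.2, -37.5])]
```

```bash
python3 -m creep '[[-0.064,0.013,0,0],[0,0,0,-0.115],[0,0,0,-0.115],[0,0,0,-0.115],[0,0,0,-0.115],[0,0,0,-0.115],[0,0,0,-0.115],[0,0,0,-0.115]]'; python3 -m creep '[[0,0,0,-0.023],[0,0,0.1,0],[0,0,0.1,0],[0,0,0.05,0],[0,0,0.03,0],[0,0,0.012,0],[0,0,0,0],[0,0,0,0]]'
python3 - <<'E'
from h import *
s=read_state();M=R.from_rotvec(s["orientation"]).as_matrix()
print(s["position"],"yaw",np.degrees(np.arctan2(M[1,0],M[0,0])),s["joint_positions"].round(3),s["moment"],s["ft_force"])
E
```

```text
time: 10.42
position: [0.5349, 0.069, 0.2932]
orientation: [-2.817, -1.389, 0.002]
ft_force: [-0.3, 0.1, -0.3]
gripper_width: 0.0375
time: 11.42
position: [0.5352, 0.0685, 0.1491]
orientation: [2.797, 1.43, 0.002]
ft_force: [-0.2, -0.1, -0.5]
gripper_width: 0.0375
[0.53521695 0.0684724  0.14906779] yaw 54.162976225725494 [ 0.059  0.455  1.697  0.     0.988 -0.886] [ 0.05066524 -0.0243509  -0.03871351] [-0.20934664 -0.11085991 -0.47512431]
```

```bash
python3 -m creep '[[0,0,0,0],[0,0,0,0],[0,0,0,0],[0,0,0,0],[0,0,0,0],[0,0,0,0]]' -1 55
cat > st.py <<'E'
from h import *
s=read_state();M=R.from_rotvec(s["orientation"]).as_matrix()
print("t",round(s["time"],2),s["position"].round(4),"yaw rad",np.arctan2(M[1,0],M[0,0]).round(3),"Mz",s["moment"].round(3),"j6 tq",s["joint_torque"][5].round(3),"F",s["ft_force"].round(1),"w",s["gripper_width"].round(4))
E
python3 st.py; python3 -m creep '[[0,0,0,0.03],[0,0,0,0.03],[0,0,0,0],[0,0,0,0]]'; python3 st.py
```

```text
time: 12.18
position: [0.5344, 0.0676, 0.1484]
orientation: [2.796, 1.43, -0.004]
ft_force: [-6.4, -7.8, 7.8]
gripper_width: 0.0137
time: 12.68
position: [0.5344, 0.0675, 0.1484]
orientation: [2.861, 1.297, -0.004]
ft_force: [-6.4, -7.8, 7.3]
gripper_width: 0.0135Traceback (most recent call last):
  File "st.py", line 3, in <module>
    print("t",round(s["time"],2),s["position"].round(4),"yaw rad",np.arctan2(M[1,0],M[0,0]).round(3),"Mz",s["moment"].round(3),"j6 tq",s["joint_torque"][5].round(3),"F",s["ft_force"].round(1),"w",s["gripper_width"].round(4))
                                                                                                                                                                                                    ^^^^^^^^^^^^^^^^^^^^^^^^
AttributeError: 'float' object has no attribute 'round'
Traceback (most recent call last):
  File "st.py", line 3, in <module>
    print("t",round(s["time"],2),s["position"].round(4),"yaw rad",np.arctan2(M[1,0],M[0,0]).round(3),"Mz",s["moment"].round(3),"j6 tq",s["joint_torque"][5].round(3),"F",s["ft_force"].round(1),"w",s["gripper_width"].round(4))
                                                                                                                                                                                                    ^^^^^^^^^^^^^^^^^^^^^^^^
AttributeError: 'float' object has no attribute 'round'
```

```bash
sed -i 's/s\["gripper_width"\].round(4)/round(s["gripper_width"],4)/' st.py; python3 -m creep '[[-0.002,0,0,0],[0,0,0,0]]' >/dev/null; python3 st.py;  python3 -m creep '[[0,0,0,0.05],[0,0,0,0.05],[0,0,0,0.05],[0,0,0,0.05],[0,0,0,0.05],[0,0,0,0],[0,0,0,0]]'>/dev/null; python3 st.py
```

```text
t 12.93 [0.5341 0.0673 0.1484] yaw rad 0.851 Mz [-0.915  0.594 -0.002] j6 tq 0.0 F [-3.5 -5.2  6.2] w 0.014
t 13.8 [0.534  0.0672 0.1484] yaw rad 0.459 Mz [-1.276  0.879 -0.101] j6 tq -0.044 F [-5.  -5.9  7. ] w 0.0134
```

```bash
python3 -m creep '[[-0.002,0.001,-0.001,0],[0,0,0,0.05],[0,0,0,0.05],[0,0,0,0.05],[0,0,0,0],[0,0,0,0]]'>/dev/null; python3 st.py;python3 - <<'E'
from h import *
for n in("side","scene"): C,im=shot(n,n+"6")
p=proj(C,[.55,.07,.03]).astype(int);print(p)
a=cv2.imread("pics/scene6.png");b=cv2.imread("pics/side6.png");q=proj(cam("side"),[.55,.07,.03]).astype(int)
cv2.imwrite("pics/c6.png",np.hstack([cv2.resize(im[r[1]-50:r[1]+50,r[0]-50:r[0]+50],(400,400),interpolation=cv2.INTER_CUBIC) for im,r in((a,p),(b,q))]))
E
```

```text
t 14.55 [0.5336 0.0668 0.1485] yaw rad 0.225 Mz [-0.224 -0.482 -0.052] j6 tq -0.044 F [ 1.3 -1.7 -1.7] w 0.0132
[299 294]
```

View pics/c6.png

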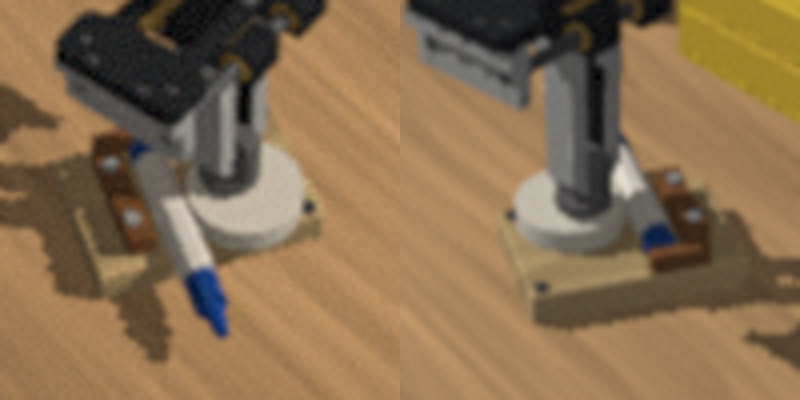

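Both views show the fingers on the knob bar and the cam (left 245,195) closing on the crayon, which is still in the slot. Continuing in small turns, reading the torque each time.

```bash
for i in 1 2 3 4; do python3 -m creep '[[0,0,0,0.04],[0,0,0,0],[0,0,0,0]]'>/dev/null; python3 st.py; done
```

```text
t 15.03 [0.5335 0.0668 0.1485] yaw rad 0.162 Mz [-0.192 -0.624 -0.074] j6 tq -0.04 F [ 2.7 -1.6 -5.3] w 0.0131
t 15.4 [0.5335 0.0668 0.1486] yaw rad 0.099 Mz [-0.263 -0.642 -0.07 ] j6 tq -0.037 F [ 2.3 -1.1 -5.1] w 0.0135
t 15.78 [0.5335 0.0668 0.1486] yaw rad 0.036 Mz [-0.296 -0.568 -0.037] j6 tq -0.036 F [ 1.8 -1.5 -4.7] w 0.014
t 16.15 [0.5334 0.0667 0.1486] yaw rad -0.027 Mz [-0.349 -0.425 -0.062] j6 tq -0.035 F [ 1.7 -1.3 -5.6] w 0.0141
```

```bash
for i in 1 2 3 4; do python3 -m creep '[[0,0,0,0.04],[0,0,0,0],[0,0,0,0]]'>/dev/null; python3 st.py; done
```

```text
t 16.52 [0.5334 0.0668 0.1486] yaw rad -0.089 Mz [-0.406 -0.257 -0.048] j6 tq -0.035 F [ 0.8 -1.  -5.3] w 0.0133
t 16.9 [0.5334 0.0668 0.1486] yaw rad -0.152 Mz [-0.417 -0.096 -0.109] j6 tq -0.033 F [-0.4 -1.6 -5.7] w 0.0135
t 17.27 [0.5334 0.0668 0.1486] yaw rad -0.215 Mz [-0.455  0.175 -0.003] j6 tq -0.033 F [-0.9 -2.5 -6. ] w 0.0134
t 17.65 [0.5334 0.0668 0.1486] yaw rad -0.278 Mz [-0.444  0.455 -0.021] j6 tq -0.032 F [-2.4 -2.6 -4.8] w 0.0134
```

```bash
for i in 1 2 3 4; do python3 -m creep '[[0,0,0,0.03],[0,0,0,0],[0,0,0,0]]'>/dev/null; python3 st.py; done
```

```text
t 18.02 [0.5334 0.0668 0.1485] yaw rad -0.325 Mz [-0.465  0.669  0.017] j6 tq 0.018 F [-4.5 -2.3 -3.5] w 0.0137
t 18.4 [0.5334 0.0668 0.1486] yaw rad -0.373 Mz [-0.492  0.847 -0.04 ] j6 tq 0.017 F [-5.  -2.3 -4.3] w 0.0135
t 18.77 [0.5333 0.0668 0.1486] yaw rad -0.42 Mz [-0.439  0.962  0.128] j6 tq 0.138 F [-5.8 -1.4 -3.9] w 0.0133
t 19.15 [0.5333 0.0668 0.1485] yaw rad -0.467 Mz [-0.319  1.04   0.24 ] j6 tq 0.284 F [-5.3 -1.3 -3.7] w 0.0136
```

```bash
for i in 1 2 3 4; do python3 -m creep '[[0,0,0,0.02],[0,0,0,0],[0,0,0,0]]'>/dev/null; python3 st.py; done
```

```text
t 19.52 [0.5333 0.0669 0.1485] yaw rad -0.498 Mz [-0.384  1.14   0.345] j6 tq 0.34 F [-5.7 -1.7 -4.5] w 0.0135
t 19.9 [0.5333 0.0669 0.1485] yaw rad -0.529 Mz [-0.348  1.133  0.221] j6 tq 0.215 F [-5.  -0.6 -3.1] w 0.0137
t 20.27 [0.5333 0.0668 0.1486] yaw rad -0.561 Mz [-0.406  1.13  -0.056] j6 tq 0.018 F [-5.6 -1.8 -3.2] w 0.0135
t 20.65 [0.5332 0.0668 0.1485] yaw rad -0.593 Mz [-0.417  1.206 -0.093] j6 tq -0.106 F [-5.7 -1.5 -2.8] w 0.014
```

```bash
for i in 1 2 3; do python3 -m creep '[[0,0,0,0.02],[0,0,0,0],[0,0,0,0]]'>/dev/null; python3 st.py; done
```

```text
t 21.02 [0.5332 0.0668 0.1485] yaw rad -0.624 Mz [-0.404  1.238 -0.127] j6 tq -0.127 F [-6.3 -2.9 -3. ] w 0.0134
t 21.4 [0.5332 0.0668 0.1485] yaw rad -0.656 Mz [-0.365  1.289 -0.101] j6 tq -0.123 F [-6.2 -2.  -4.1] w 0.0134
t 21.77 [0.5332 0.0668 0.1485] yaw rad -0.687 Mz [-0.369  1.283 -0.144] j6 tq -0.129 F [-7.1 -0.7 -2.9] w 0.0137
```

```bash
python3 -m creep '[[-0.002,0,0,0],[0,0,0,0],[0,0,0,0]]'>/dev/null; python3 st.py; python3 -m creep '[[0,0,0,0],[0,0,0,0],[0,0,0,0],[0,0,0,0],[0,0,0,0],[0,0,0,0]]' -0.2 >/dev/null; python3 st.py; python3 -m creep '[[0,0,-0.05,0],[0,0,-0.1,0],[0,0,-0.1,0],[0,0,-0.05,0],[0,0,0,0.1],[0,0,0,-0.1],[0,0,0,0],[0,0,0,0]]'
python3 - <<'E'
from h import *
C,im=shot("wrist","w7");p=proj(C,[.545,.075,.03]).astype(int)
x0,y0=max(p[0]-110,0),max(p[1]-100,0);print(x0,y0)
cv2.imwrite("pics/w7c.png",cv2.resize(im[y0:y0+200,x0:x0+220,::-1],None,fx=3,fy=3,interpolation=cv2.INTER_CUBIC))
E
```

```text
t 22.15 [0.5329 0.067  0.1486] yaw rad -0.687 Mz [-1.135  0.363 -0.155] j6 tq -0.135 F [-1.7 -4.7 -6. ] w 0.0135
t 22.9 [0.5328 0.0674 0.1486] yaw rad -0.688 Mz [ 0.061  0.055 -0.036] j6 tq -0.001 F [0.6 0.2 0.4] w 0.0373
time: 23.9
position: [0.5327, 0.0674, 0.2986]
orientation: [2.956, -1.064, -0.0]
ft_force: [0.5, 0.8, -0.5]
gripper_width: 0.0375
177 83
```

View pics/w7c.png

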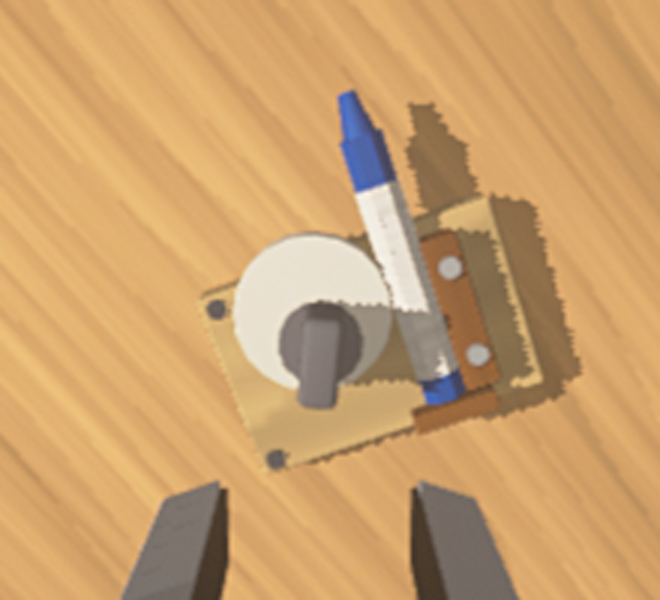

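```bash
python3 - <<'E'
from h import *
C=cam("wrist");u=lambda p:(p[0]/3+177,p[1]/3+83);o=np.array([.5337,.0682])
Q=[ray(C,u(p),.034)[:2] for p in[(313,235),(234,310),(392,308),(270,377),(257,254),(370,255)]]
A=np.array([[*(2*q),1] for q in Q]);x=np.linalg.lstsq(A,np.array([q@q for q in Q]),rcond=None)[0]
d=x[:2]-o;print("cam c off mm",d*1e3,"r",np.sqrt(x[2]+x[:2]@x[:2]),"ang",np.degrees(np.arctan2(d[1],d[0])))
P=np.array([ray(C,u(p),.074)[:2] for p in[(304,320),(337,322),(335,407),(299,407)]])
w=(P[2]+P[3]-P[0]-P[1])/2;print("knob",P.mean(0),np.degrees(np.arctan2(w[1],w[0])))
q=lambda p:(np.array([[.938,-.347],[.347,.938]])@(p[:2]-o)*1e3).round(1)
print("tip",q(ray(C,u((348,92)),.028)),"blunt",q(ray(C,u((444,402)),.03)))
E
```

```text
cam c off mm [3.66358798 9.09535229] r 0.029917656291408565 ang 68.06053203295916
knob [0.53295645 0.06856023] -131.77117893558582
tip [38.4 80.8] blunt [ 36.7 -41.2]
```

The crayon is clamped between cam and fence with its blunt end at the stop (444,400) and point outwards (348,92). The knob is about 20° ahead of the cam, so one click. The gripper is clear of everything.

```bash
python3 -c "
from workcell import sign_off
print(sign_off())"
```

```text
the job is handed in; nothing more can be done
None
```

I laid the thick crayon in the jig slot, clamped it by turning the knob clockwise to one click, let go, and handed the job in at about 24 s. No verdict was reported.

- **Handling:** I gripped the crayon at 9 N. It was set down with about 4 N on the bed and released before the knob was touched.
- **Click:** After about 1.35 rad the torque rose from near 0 to about 0.35 N m. It then fell to about -0.1 N m, which was the one click, and I turned about 0.13 rad further before letting go.
- **Last picture:** In the jig's axes the crayon point is at y ≈ 81 mm and the blunt end at y ≈ -41 mm, touching the stop or nearly so. That puts the middle at about y 13 mm, tilted about 0.014 rad. The knob is about 0.33 rad ahead of the cam, within the one-click range.
- **Other objects:** The arm kept clear of the cup, clip and thin crayon. I did not measure their positions again at the end.
- **Disagreements:** While the cam was turning freely I read near 0 N m at rest, not the stated 0.15 N m. The bed corners fitted the jig's outline only to about 3.5 mm, and the crayon middle from the picture is good to about 2 mm. I had no direct reading of the cam's pressure on the crayon.

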